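# Check a carton sealer's guide gap with a feeler

### The arm

A 6-joint arm with a two-finger parallel gripper is mounted at the origin on the work surface. World frame = base frame: x ahead of the robot, y to its left, z up, the work surface at z = 0. Lengths are in m, angles in rad, forces in N, time in s.
With the tool pointing down it reaches from about 0.3 to 0.875 m from the base axis. Payload 6.4 kg.
Tool frame: the origin (TCP) lies at the very end of the fingers, on their centre line; the grasp point (between the pads) lies 19 mm behind it; z points along the fingers, y is the direction in which the jaws open and shut (so a half turn about z gives the same grasp; the last joint's range is limited). The gripper opens to 85 mm and grips with 20 to 120 N. Pads are 22 mm wide; open, the fingers measure 114 mm over their backs; the gripper's body (76 mm by 85 mm) begins 54 mm behind the grasp point. The pads swing forward as they close: fully open they stand 13 mm farther back than shut.
Start: joints at [0.903, 0.181, 1.607, -0, 1.354, -0.206], TCP at [0.256, 0.515, 0.231] pointing down, gripper open.
Joint ranges: [-2.99, 2.99], [-0.89, 2.07], [0.3, 2.58], [-1.14, 4.28], [0, 2.63], [-3.12, 3.12]. Speed limits (rad/s): [2.57, 2.57, 3.01, 3.14, 3.14, 3.14].

### API

Orientations are given as a unit quaternion [w, x, y, z].
In Python, from bench import telemetry, imaging, ctrl gives the robot as it stands.
- The arm moves only by the shell command python3 -m pendant 'ROWS' [OPENING]. ROWS is JSON, a list that holds one entry, the list of rows, each a list of 6 numbers: the shift along the tool's x, y, z in units of 200 mm (1.0 is 200 mm), then the turn, a rotation vector about the tool's x, y, z in units of pi rad (1.0 is pi rad). In form: [[[tx, ty, tz, rx, ry, rz], ...]]. A call has 1 to 12 rows; each row shifts and turns the pose as measured when the row begins, along the tool's axes as they then stand; what a row does not reach is not made up. A row lasts 1/8 s, in which the tool goes at most 62.5 mm and 10.7 degrees, less where a joint would pass 70% of its speed; a pose out of reach is approached as far as the arm can. A call with a number of a shift or a turn outside -1 to 1 is refused whole. A call with a gripper value outside its range is refused whole. OPENING is the closure, from 0 (fully open) to 1 (shut), set as the call begins (- or left out, the last holds). The fingers move at their own pace and stop on an object; the grip force is fixed at half the most. Time passes only in rows, so rows that do not move let the fingers close. It gives the time, the measured TCP pose, the force and the opening at its end, in the units of the state.
- telemetry.get_obs(): the state, without advancing time (a new reading comes with each control period).
- imaging.camera(name): name is "scene" or "top"; returns a dict with "pixels" (400x640x3 uint8, blue, green, red), "vfov" (degrees; the focal length in pixels is half the picture's height over the tangent of half this angle, whatever the lens; pixels are square), "cx", "cy" (the principal point, pixels), "distortion" ([k1, k2, p1, p2, k3] as OpenCV has them; the pictures are not rectified), "R" (3x3) and "t" (3): a world point X has camera coordinates R X + t. Camera axes: x right, y down, z forward; pixel columns grow to the right and rows downward; lengths in m; the calibration is good to about 2 mm. A picture is of the moment at which its call begins. There is no depth.
- ctrl.hand_in(): hands the job in, once; it reports no verdict.
The state is a dict: "time_s": time; "q": joint angles; "dq": joint speeds; "joint_efforts": joint torques, N m; "eef_pos": TCP position; "eef_rot": TCP orientation; "wrist_force": force on the tool from outside, world axes, zero at the start; "torque": the same for the moment, N m; "opening": opening from 0.0 (shut) to 1.0 (fully open).
Only numpy, scipy, OpenCV 4.12 (cv2) and the standard library are available. Lean on these libraries where they do the work, as an engineer would, in place of code of your own. Each camera call takes 0.05 s, during which the arm holds its last target.

### The job

Check the guide gap of the white carton sealer: take the red-handled feeler out of its stand and slide its blade gently down between the two sprung steel jaws, keeping hold and feeling the jaws drag on it, until the tip is fully home on the floor of the gap. Let go and leave it standing there upright; leave the blue-handled feeler, which is too thin to drag, in the stand.

Things in the scene. Friction and masses are not known exactly. Their poses are not given: they have to be found in the camera images.
- red_feeler_grip (a point): Centre of the red handle of the right feeler: 36 mm along x, 22 mm along y (grasp across this), 60 mm tall, this point half-way up; z up. It starts upright in one of two slots, 100 mm apart along x, of a fixed grey stand (170 x 60 mm, 80 mm tall, same yaw), its handle resting on top, this point 110 mm above the counter. Lift straight up 75 mm or more to clear the stand.
- red_feeler: The whole red feeler (loose, about 0.12 kg, 130 mm tall); origin at the blade's tip, 100 mm below the handle's centre, same axes. The steel blade under the handle is 70 mm long, 30 mm wide along x and 8 mm thick along y, its lowest 10 mm stepped in to 22 x 5.6 mm.
- blue_feeler_grip (a point): Centre of the blue handle of the other feeler, in the stand's other slot: the same but for a blade only 3 mm thick. To be left alone.
- gap (a point): Centre of the guide gap's mouth, 86 mm above the counter, level with the upper edges of the two steel jaws. The gap is 60 mm long along x (ends open), its thickness along y; z up. The flared jaws stand 34 mm apart at the mouth, 4 mm apart from 23 mm below it down to the floor, 56 mm below this point. With the tip on the floor the red handle's centre is 44 mm above this point.
- sealer: White plastic carton sealer, fixed; origin on the counter straight below the gap, same axes. Each jaw gives way up to 14 mm along y against a spring (2.8 N at rest, 3.5 N with the red blade centred): the blade must be pushed in with some 3 to 15 N and stays where left. A 75 mm tall housing begins 48 mm from the gap's centre on the -x side.
Not all that is in view belongs to the job. Leave any orange look-alike of the sealer alone.

How it is judged:
By the outcome, as a careful person would: the job done as asked, in the order asked, and still so for the second after the job is handed in, with the robot touching nothing.
It also fails if it takes over 38 s, if anything falls off the work surface, if the arm or the gripper's body presses on something with over 40 N, if the wrist force passes 120 N, or if a joint passes its speed limit or range.

## Working session

There is one attempt and no reset: what is moved stays moved. The work goes in short steps, Python scripts to look and compute and a shell command to move; the robot and the scene stay as the last step left them, time stands still between calls to the robot, and variables do not carry over. Pictures are saved under pics/ and viewed, and the job is handed in when it is done.

```bash
ls; mkdir -p pics; python3 - <<'E'
from bench import telemetry, imaging
import cv2
print(telemetry.get_obs())
for n in("scene","top"):
    c=imaging.camera(n); cv2.imwrite(f"pics/{n}0.png",c["pixels"])
    print({k:v for k,v in c.items() if k!="pixels"})
E
```

```text
pics
{'time_s': 0.0, 'q': array([ 9.02707526e-01,  1.81592633e-01,  1.60799575e+00,  2.41076932e-05,
        1.35378437e+00, -2.06285485e-01]), 'dq': array([ 3.51782845e-04, -6.25093150e-05,  5.74074319e-04, -4.63131808e-05,
        2.95049318e-03, -8.21247765e-04]), 'joint_efforts': array([ 8.76643007e-04, -4.44874442e+01, -3.51338768e+01, -2.32616339e-04,
        9.19796003e-03, -2.10509967e-06]), 'eef_pos': array([0.25582443, 0.51434749, 0.23036106]), 'eef_rot': array([-3.87502985e-04,  2.28857791e-01,  9.73459459e-01, -8.01355159e-04]), 'wrist_force': array([ 0.19055946,  0.29695375, -0.68486335]), 'torque': array([-0.01243716,  0.04661629,  0.00097518]), 'opening': 0.9967523375839744}
{'vfov': 48.98076669570986, 'cx': 316.6165288903622, 'cy': 196.20416919385443, 'distortion': array([-0.00339821,  0.        ,  0.        ,  0.        ,  0.        ]), 'R': array([[ 0.04147942,  0.99913519, -0.00288635],
       [ 0.81837153, -0.03563196, -0.57358382],
       [-0.57319063,  0.02142982, -0.81914179]]), 't': array([-0.00358056, -0.48324408,  1.40521071])}
{'vfov': 44.79854480923114, 'cx': 320.24642463240457, 'cy': 193.84242707784887, 'distortion': array([0.03096818, 0.        , 0.        , 0.        , 0.        ]), 'R': array([[ 0.00675371, -0.99996426, -0.00508673],
       [-0.99411578, -0.00616407, -0.10814723],
       [ 0.10811201,  0.0057872 , -0.99412187]]), 't': array([-0.00726409,  0.65186933,  1.09148321])}
```

View pics/scene0.png

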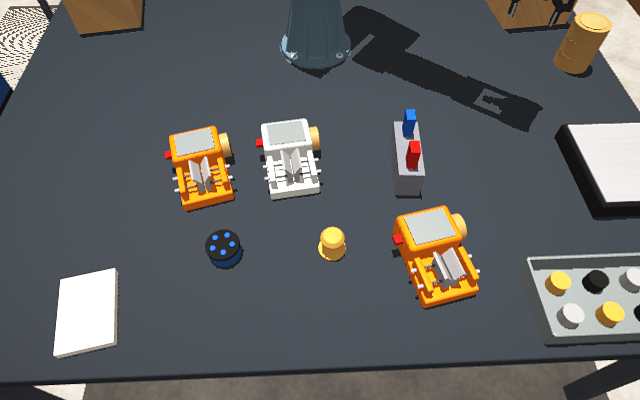

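View pics/top0.png

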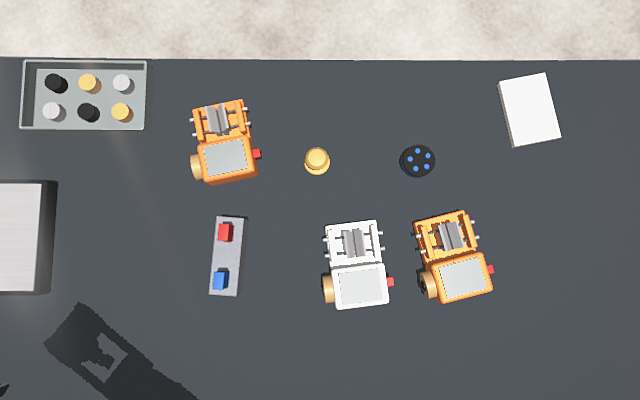

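The red feeler is at top (224,232) and scene (413,154), and the blue one at top (220,279). There are three sealers: white at top (355,243), orange at top (222,120) and orange at top (450,237). Only the white one fits the description. I'll enlarge crops to confirm.

```bash
python3 - <<'E'
import cv2,numpy as np
t=cv2.imread("pics/top0.png");s=cv2.imread("pics/scene0.png")
f=lambda im,x,y,w,h,k:cv2.resize(im[y:y+h,x:x+w],None,fx=k,fy=k,interpolation=cv2.INTER_CUBIC)
cv2.imwrite("pics/c1.png",f(t,310,210,90,60,8))
cv2.imwrite("pics/c2.png",np.hstack([f(t,195,205,60,100,6),f(s,380,100,60,100,6)]))
cv2.imwrite("pics/c3.png",f(s,250,110,80,90,6))
E
```

```text
(no output)
```

View pics/c1.png

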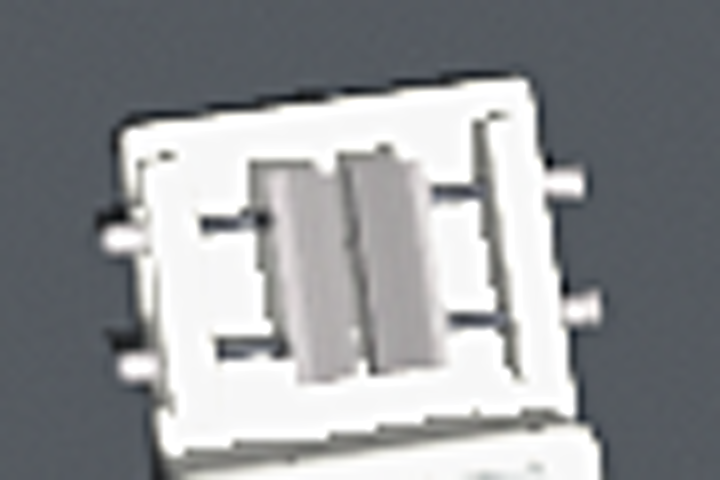

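View pics/c2.png

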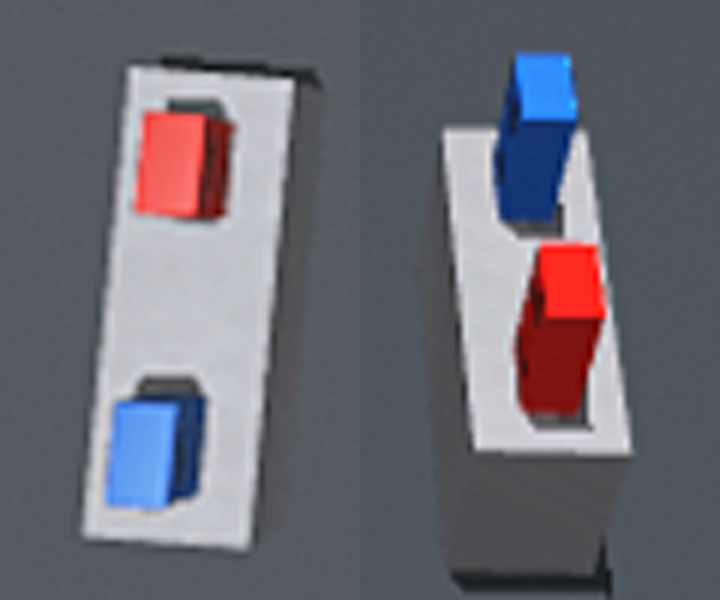

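View pics/c3.png

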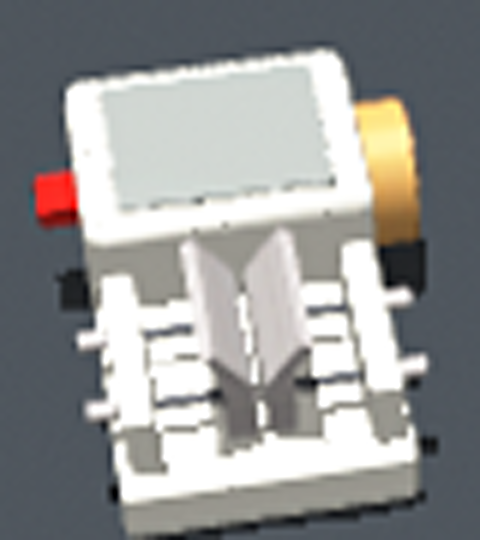

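```bash
cat > h.py <<'E'
import numpy as np,cv2
from scipy.optimize import least_squares
from bench import telemetry, imaging
def cal(n):
    c=imaging.camera(n);f=200/np.tan(np.radians(c["vfov"])/2)
    return dict(K=np.array([[f,0,c["cx"]],[0,f,c["cy"]],[0,0,1.]]),D=c["distortion"],R=c["R"],t=c["t"],im=c["pixels"])
def proj(c,P):
    return cv2.projectPoints(np.asarray(P,float).reshape(-1,3),cv2.Rodrigues(c["R"])[0],c["t"],c["K"],c["D"])[0][:,0]
def up(pts,off,k): return (np.array(pts,float)+.5)/k-.5+np.array(off)
def place(L,p):
    L=np.asarray(L,float);c,s=np.cos(p[2]),np.sin(p[2])
    return np.c_[p[0]+c*L[:,0]-s*L[:,1],p[1]+s*L[:,0]+c*L[:,1],L[:,2]]
def fit(obs,p0,z=False):
    f=lambda p:np.concatenate([(proj(c,place(L,p)+([0,0,p[3]] if z else 0))-px).ravel() for c,L,px in obs])
    r=least_squares(f,list(p0)+([0] if z else []));return r.x,r.fun.reshape(-1,2)
E
cat > m.py <<'E'
from h import *
T=cal("top");S=cal("scene")
for n,c in(("top",T),("scene",S)): print(n,"cam",-c["R"].T@c["t"])
box=lambda w,d,z:[[w,d,z],[w,-d,z],[-w,-d,z],[-w,d,z]]
H=box(.018,.011,.140)
# order +x+y,+x-y,-x-y,-x+y ; top view: up=+x,left=+y ; scene: down=+x,right=+y
tp=up([(147,110),(207,115),(197,218),(135,213)],(195,205),6)
sp=up([(245,318),(181,318),(180,243),(238,245)],(380,100),6)
for o in([(T,H,tp)],[(S,H,sp)],[(T,H,tp),(S,H,sp)]):
    p,r=fit(o,[.5,.2,0]);print("red",p,np.abs(r).max())
p,r=fit([(T,H,tp),(S,H,sp)],[.5,.2,0],True);print("red z free",p)
St=box(.085,.030,.08)
ts=up([(128,65),(295,80),(250,548),(82,535)],(195,205),6)
p,r=fit([(T,St,ts)],[.5,.2,0]);print("stand",p,np.abs(r).max())
J=[[.03,.017,.086],[-.03,.017,.086],[.03,-.017,.086],[-.03,-.017,.086]]
js=up([(305,345),(292,228),(213,357),(185,243)],(250,110),6)
p,r=fit([(S,J,js)],[.5,-.1,0]);print("jaw",p,r)
fl=[[.03,y,z] for y,z in((.017,.086),(-.017,.086),(.002,.063),(-.002,.063),(0,.03))]+[[-.03,y,z] for y,z in((.017,.086),(-.017,.086),(.002,.063),(-.002,.063))]
def ov(c,p,off,wh,k,name):
    x,y=off;w,h=wh
    im=cv2.resize(c["im"][y:y+h,x:x+w],None,fx=k,fy=k,interpolation=cv2.INTER_CUBIC)
    for q in proj(c,place(fl,p)):
        a=(q-off+.5)*k-.5;cv2.circle(im,tuple(int(v) for v in a),3,(0,0,255),-1)
    cv2.imwrite(name,im);return im
a=ov(T,p,(320,210),(60,60),7,"pics/o1.png");b=ov(S,p,(265,140),(50,60),7,"pics/o2.png")
cv2.imwrite("pics/o.png",np.hstack([a,b]))
E
python3 m.py
```

```text
top cam [ 0.5300802  -0.00956229  1.15552825]
scene cam [ 1.20107533 -0.04375488  0.87387549]
red [ 0.55939338  0.19836045 -0.07712716] 0.24225851008336008
red [ 0.56229915  0.19821965 -0.11749034] 0.3677368954281519
red [ 0.56037505  0.19843382 -0.09506465] 0.9126872177331791
red z free [ 0.55950578  0.19913582 -0.0950125  -0.0032115 ]
stand [ 0.5097245   0.20269473 -0.06938504] 0.4575338442540158
jaw [ 0.53935133 -0.078302    0.1261893 ] [[-0.3089133   0.16163099]
 [-1.82119603  0.20473038]
 [ 0.33305206  0.12456225]
 [ 1.78997555 -0.4557536 ]]
```

View pics/o.png

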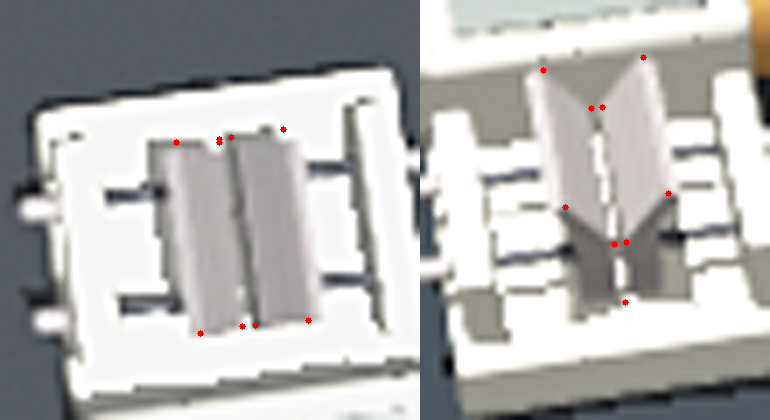

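The crops confirm the choice: the red handle is at top (224,232), and the white sealer's slit is at top (354,243), with the overlaid jaw edges matching in both views. I get red grip ≈ (0.560, 0.199) with yaw −0.07 (handle and stand agree), and gap ≈ (0.539, −0.078) with yaw 0.126.

```bash
cat > d.py <<'E'
import sys,numpy as np
from scipy.spatial.transform import Rotation as Ro
from bench import telemetry
def delta(x,y,z,yaw):
    o=telemetry.get_obs();w=o["eef_rot"];R=Ro.from_quat([w[1],w[2],w[3],w[0]])
    yaw+=np.pi
    X=np.array([np.cos(yaw),np.sin(yaw),0]);Z=np.array([0,0,-1.]);Rt=Ro.from_matrix(np.c_[X,np.cross(Z,X),Z])
    rv=(R.inv()*Rt).as_rotvec()
    d=np.array([x,y,z])-o["eef_pos"]
    print("t",o["time_s"],"pos",o["eef_pos"].round(4),"tilt_z",R.as_matrix()[:,2].round(4),"F",o["wrist_force"].round(2),"op",round(o["opening"],3))
    print("shift units now",(R.inv().apply(d)/.2).round(4)," after turn",(Rt.inv().apply(d)/.2).round(4)," turn units",(rv/np.pi).round(4))
delta(*map(float,sys.argv[1:]))
E
python3 d.py 0.56 0.199 0.20 -0.07
```

```text
t 0.2 pos [0.256  0.5145 0.2307] tilt_z [-7.e-04 -9.e-04 -1.e+00] F [-0.68  0.32 -0.18] op 1.001
shift units now [-2.0638 -0.735   0.1538]  after turn [-1.6268 -1.4674  0.1535]  turn units [-3.000e-04 -1.000e-04 -1.247e-01]
```

```bash
python3 -m pendant '[[[0,0,0,0,0,-0.042],[0,0,0,0,0,-0.042],[0,0,0,0,0,-0.041],[-0.16,-0.15,0,0,0,0],[-0.18,-0.16,0.02,0,0,0],[-0.18,-0.16,0.02,0,0,0],[-0.18,-0.16,0.02,0,0,0],[-0.18,-0.16,0.02,0,0,0],[-0.18,-0.16,0.02,0,0,0],[-0.18,-0.16,0.02,0,0,0],[-0.18,-0.16,0.02,0,0,0]]]' 0; python3 d.py 0.56 0.199 0.20 -0.07
```

```text
time_s: 1.58
eef_pos: [0.5305, 0.2395, 0.2003]
eef_rot: [-0.001, 0.024, 1.0, -0.001]
wrist_force: [1.3, 0.4, 1.0]
opening: 1.0
t 1.575 pos [0.5305 0.2395 0.2003] tilt_z [-0.0022 -0.0012 -1.    ] F [1.26 0.41 1.01] op 1.0
shift units now [-0.157  -0.1951  0.0013]  after turn [-0.1611 -0.1916  0.0014]  turn units [-0.0004 -0.0007  0.0069]
```

```bash
python3 -m pendant '[[[-0.08,-0.1,0,0,0,0.007],[-0.08,-0.095,0,0,0,0],[0,0,0,0,0,0]]]' 0; python3 d.py 0.56 0.199 0.093 -0.07
python3 - <<'E'
from h import *
ims=[]
for n in("top","scene"):
    c=cal(n);x,y=((170,180) if n=="top" else (350,60));ims.append(cv2.resize(c["im"][y:y+140,x:x+110],None,fx=3.5,fy=3.5,interpolation=cv2.INTER_CUBIC))
cv2.imwrite("pics/a1.png",np.hstack(ims))
E
```

```text
time_s: 1.95
eef_pos: [0.5627, 0.1938, 0.1988]
eef_rot: [-0.002, 0.038, 0.999, -0.001]
wrist_force: [0.2, -0.0, -0.4]
opening: 0.999
t 1.95 pos [0.5627 0.1938 0.1988] tilt_z [-0.004  -0.0019 -1.    ] F [ 0.19 -0.   -0.43] op 0.999
shift units now [0.0136 0.0262 0.5288]  after turn [0.0154 0.0251 0.5288]  turn units [-0.0007 -0.0012 -0.0021]
```

View pics/a1.png

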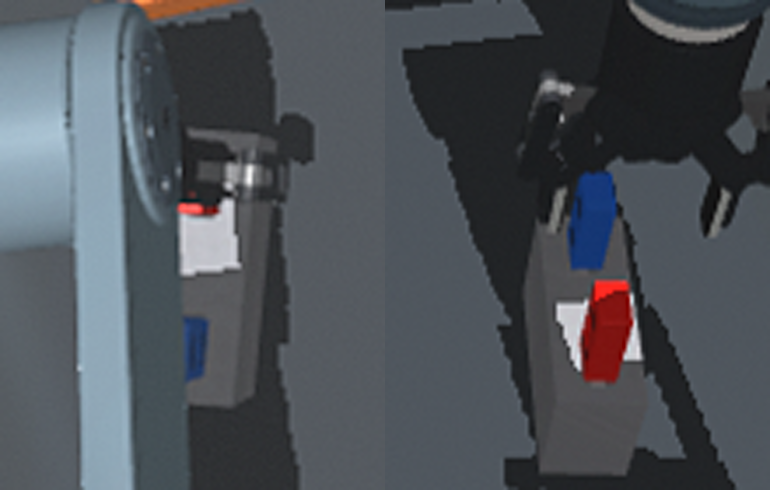

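The scene crop shows the open fingers straddling the red handle, whose top is at crop (610,292), with blue clear behind. I'll descend now.

```bash
python3 -m pendant '[[[0.007,0.013,0.1,-0.0007,-0.0012,-0.002],[0.007,0.012,0.12,0,0,0],[0,0,0.12,0,0,0],[0,0,0.1,0,0,0],[0,0,0,0,0,0]]]' 0; python3 d.py 0.56 0.199 0.093 -0.07
```

```text
time_s: 2.68
eef_pos: [0.5556, 0.2066, 0.1094]
eef_rot: [-0.0, 0.031, 1.0, 0.001]
wrist_force: [0.2, 0.0, 0.6]
opening: 0.997
t 2.675 pos [0.5556 0.2066 0.1094] tilt_z [-2.0e-04  2.2e-03 -1.0e+00] F [0.24 0.02 0.63] op 0.997
shift units now [-0.0242 -0.0368  0.0818]  after turn [-0.0245 -0.0364  0.0819]  turn units [ 0.0007 -0.0001  0.0028]
```

```bash
python3 -m pendant '[[[-0.024,-0.036,0,0.0007,0,0.0028],[0,0,0,0,0,0]]]' 0; python3 d.py 0.56 0.199 0.093 -0.07
```

```text
time_s: 2.92
eef_pos: [0.5608, 0.1998, 0.1113]
eef_rot: [0.001, 0.034, 0.999, 0.0]
wrist_force: [-0.6, 0.2, -0.3]
opening: 1.001
t 2.925 pos [0.5608 0.1998 0.1113] tilt_z [ 2.1e-03  3.0e-04 -1.0e+00] F [-0.61  0.2  -0.28] op 1.001
shift units now [ 0.0041 -0.0044  0.0914]  after turn [ 0.0039 -0.0044  0.0914]  turn units [0.0001 0.0007 0.0003]
```

```bash
python3 -m pendant '[[[0.003,-0.004,0.05,0,0.0007,0],[0,0,0.04,0,0,0],[0,0,0,0,0,0]]]' 0; python3 d.py 0.56 0.199 0.093 -0.07;python3 d.py 0.56 0.199 0.093 -0.07
python3 - <<'E'
from h import *
c=cal("scene");x,y=(370,70);cv2.imwrite("pics/a2.png",cv2.resize(c["im"][y:y+120,x:x+100],None,fx=5,fy=5,interpolation=cv2.INTER_CUBIC))
E
```

```text
time_s: 3.3
eef_pos: [0.5609, 0.199, 0.0933]
eef_rot: [0.001, 0.035, 0.999, 0.0]
wrist_force: [-0.2, -0.9, 0.4]
opening: 1.001
t 3.3 pos [0.5609 0.199  0.0933] tilt_z [ 1.7e-03  8.0e-04 -1.0e+00] F [-0.22 -0.85  0.4 ] op 1.001
shift units now [ 0.0044 -0.0001  0.0015]  after turn [ 0.0044 -0.0001  0.0015]  turn units [0.0003 0.0005 0.0002]
t 3.3 pos [0.5609 0.199  0.0933] tilt_z [ 1.7e-03  8.0e-04 -1.0e+00] F [-0.22 -0.85  0.4 ] op 1.001
shift units now [ 0.0044 -0.0001  0.0015]  after turn [ 0.0044 -0.0001  0.0015]  turn units [0.0003 0.0005 0.0002]
```

View pics/a2.png

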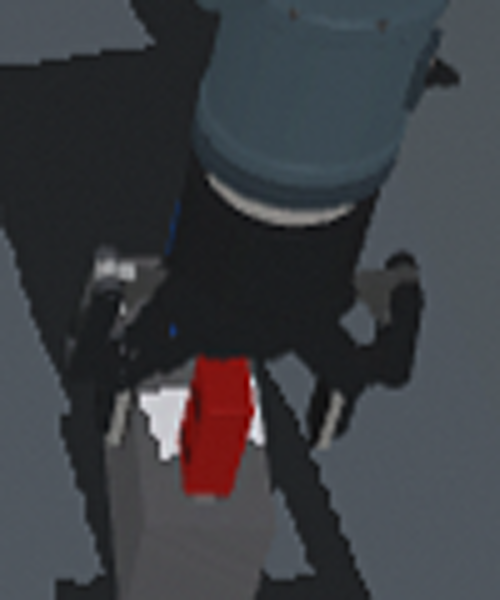

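The handle (crop x≈215) is centred between the pads (120 and 330), so I'll close.

```bash
python3 -m pendant '[[[0,0,0,0,0,0],[0,0,0,0,0,0],[0,0,0,0,0,0],[0,0,0,0,0,0],[0,0,0,0,0,0],[0,0,0,0,0,0]]]' 1; python3 d.py 0.56 0.199 0.093 -0.07
```

```text
time_s: 4.1
eef_pos: [0.5616, 0.1991, 0.0943]
eef_rot: [0.002, 0.035, 0.999, 0.001]
wrist_force: [-0.0, 0.2, 0.9]
opening: 0.253
t 4.1 pos [0.5616 0.1991 0.0943] tilt_z [ 0.0033  0.001  -1.    ] F [-0.04  0.22  0.93] op 0.253
shift units now [ 0.0078 -0.0012  0.0063]  after turn [ 0.0078 -0.0012  0.0063]  turn units [0.0004 0.001  0.0002]
```

```bash
python3 -m pendant '[[[0,0,-0.05,0,0,0],[0,0,-0.1,0,0,0],[0,0,-0.1,0,0,0],[0,0,-0.1,0,0,0],[0,0,-0.1,0,0,0],[0,0,-0.05,0,0,0],[0,0,0,0,0,0]]]'; python3 d.py 0.5394 -0.0783 0.21 0.126
```

```text
time_s: 4.97
eef_pos: [0.5607, 0.199, 0.1995]
eef_rot: [0.001, 0.035, 0.999, 0.001]
wrist_force: [-0.6, 0.6, -1.7]
opening: 0.247
t 4.975 pos [0.5607 0.199  0.1995] tilt_z [ 0.0028  0.001  -1.    ] F [-0.61  0.59 -1.65] op 0.247
shift units now [ 0.0101 -1.3906 -0.054 ]  after turn [ 0.2799 -1.3622 -0.0523]  turn units [ 0.0003  0.0009 -0.0622]
```

```bash
python3 -m pendant '[[[0,0,-0.03,0,0,-0.031],[0,0,-0.02,0,0,-0.031],[0.035,-0.17,0,0,0,0],[0.035,-0.17,0,0,0,0],[0.035,-0.17,0,0,0,0],[0.035,-0.17,0,0,0,0],[0.035,-0.17,0,0,0,0],[0.035,-0.17,0,0,0,0],[0.035,-0.17,0,0,0,0],[0.02,-0.08,0,0,0,0],[0,0,0,0,0,0]]]'; python3 d.py 0.5394 -0.0783 0.21 0.126
```

```text
time_s: 6.35
eef_pos: [0.5352, -0.0659, 0.1987]
eef_rot: [-0.007, -0.067, 0.998, 0.002]
wrist_force: [-0.0, 0.5, -0.9]
opening: 0.249
t 6.35 pos [ 0.5352 -0.0659  0.1987] tilt_z [-0.0137  0.0036 -0.9999] F [-0.01  0.46 -0.89] op 0.249
shift units now [-0.012  -0.0638 -0.057 ]  after turn [-0.0132 -0.064  -0.0565]  turn units [ 0.0017 -0.0042  0.0024]
```

```bash
python3 -m pendant '[[[-0.01,-0.05,-0.02,0.0017,-0.0042,0.0024],[0,0,0,0,0,0],[0,0,0,0,0,0]]]'; python3 d.py 0.5394 -0.0783 0.20 0.126
python3 - <<'E'
from h import *
ims=[]
for n in("top","scene"):
    c=cal(n);x,y=((310,170) if n=="top" else (230,70));cv2.imwrite(f"pics/{n}2.png",c["im"]);ims.append(cv2.resize(c["im"][y:y+140,x:x+110],None,fx=3.5,fy=3.5,interpolation=cv2.INTER_CUBIC))
cv2.imwrite("pics/a3.png",np.hstack(ims))
E
```

```text
time_s: 6.72
eef_pos: [0.5389, -0.0736, 0.2026]
eef_rot: [0.0, -0.064, 0.998, 0.0]
wrist_force: [-0.1, -0.0, -0.9]
opening: 0.247
t 6.725 pos [ 0.5389 -0.0736  0.2026] tilt_z [ 7.e-04  9.e-04 -1.e+00] F [-0.07 -0.   -0.93] op 0.247
shift units now [ 0.0006 -0.0238  0.013 ]  after turn [ 0.0005 -0.0238  0.0131]  turn units [0.0003 0.0003 0.0006]
```

View pics/a3.png

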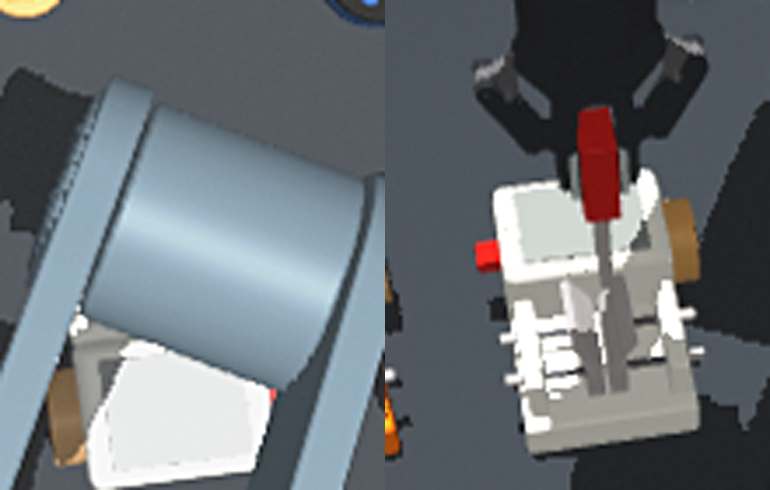

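Red is held upright above the jaws: the blade is at crop (603,250) and the slit near (600,370). Next I'll check the hold offset with a model overlay.

```bash
cat > ov.py <<'E'
from h import *
import sys
o=telemetry.get_obs();c=cal("scene");p=o["eef_pos"];yaw=.126
from scipy.spatial.transform import Rotation as Ro
tipz=p[2]-.0838
off=(float(sys.argv[2]),float(sys.argv[3])) if len(sys.argv)>3 else (0,0)
M=[[s*.018,t*.011,tipz+z] for s in(1,-1) for t in(1,-1) for z in(.13,.07)]+[[.015,t*.004,tipz+z] for t in(1,-1) for z in(.01,.07)]+[[.011,t*.0028,tipz] for t in(1,-1)]
P=place(M,[p[0],p[1],yaw]);
J=place([[.03,0,.063],[-.03,0,.063],[.03,0,.03],[.03,.017,.086],[.03,-.017,.086]],[.5394,-.0783,.126])
x,y,k=270,80,7;im=cv2.resize(c["im"][y:y+110,x:x+70],None,fx=k,fy=k,interpolation=cv2.INTER_CUBIC)
for Q,col in((P,(0,255,0)),(J,(255,0,0))):
    for q in proj(c,Q): cv2.circle(im,tuple(int(v) for v in (q-(x,y)+.5)*k-.5),2,col,-1)
cv2.imwrite(sys.argv[1],im[:600] if len(sys.argv)<5 else im[-600:])
print(o["wrist_force"].round(2),p.round(4),"tip z",tipz)
E
python3 ov.py pics/b1.png
```

```text
[0.12 0.42 0.24] [ 0.539  -0.0737  0.2027] tip z 0.11886844193293143
```

View pics/b1.png

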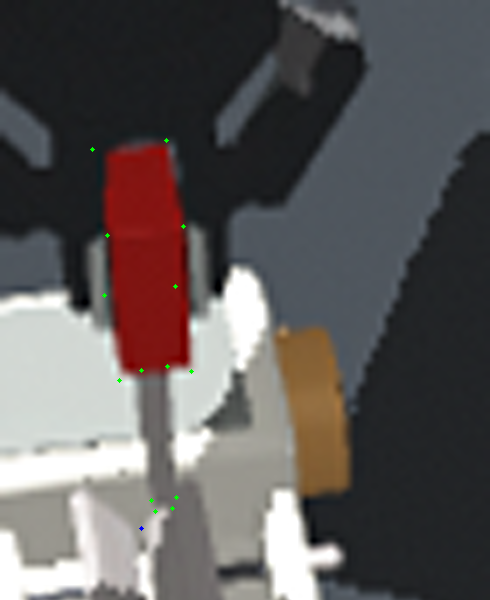

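```bash
python3 -m pendant '[[[0,-0.02,0.01,0.0003,0.0003,0],[0,0,0,0,0,0],[0,0,0,0,0,0]]]'; python3 d.py 0.5394 -0.0783 0.172 0.126
```

```text
time_s: 7.25
eef_pos: [0.5394, -0.0777, 0.2003]
eef_rot: [-0.0, -0.064, 0.998, -0.0]
wrist_force: [-0.9, -0.3, -1.7]
opening: 0.247
t 7.25 pos [ 0.5394 -0.0777  0.2003] tilt_z [-4.e-04 -4.e-04 -1.e+00] F [-0.94 -0.33 -1.73] op 0.247
shift units now [ 0.0004 -0.0029  0.1417]  after turn [ 0.0005 -0.003   0.1417]  turn units [-0.0001 -0.0001  0.0008]
```

```bash
python3 -m pendant '[[[0,-0.002,0.05,0,0,0.0008],[0,0,0.05,0,0,0],[0,0,0.03,0,0,0],[0,0,0,0,0,0]]]'; python3 d.py 0.5394 -0.0783 0.155 0.126; python3 ov.py pics/b2.png 0 0 1
```

```text
time_s: 7.75
eef_pos: [0.5389, -0.0779, 0.1716]
eef_rot: [-0.001, -0.063, 0.998, 0.0]
wrist_force: [-0.4, 0.0, -1.6]
opening: 0.25
t 7.75 pos [ 0.5389 -0.0779  0.1716] tilt_z [-1.9e-03  3.0e-04 -1.0e+00] F [-0.36  0.04 -1.58] op 0.25
shift units now [-0.0026 -0.0022  0.0831]  after turn [-0.0024 -0.0021  0.0831]  turn units [ 0.0002 -0.0006 -0.0001]
[-0.36  0.04 -1.58] [ 0.5389 -0.0779  0.1716] tip z 0.08781163621217829
```

View pics/b2.png

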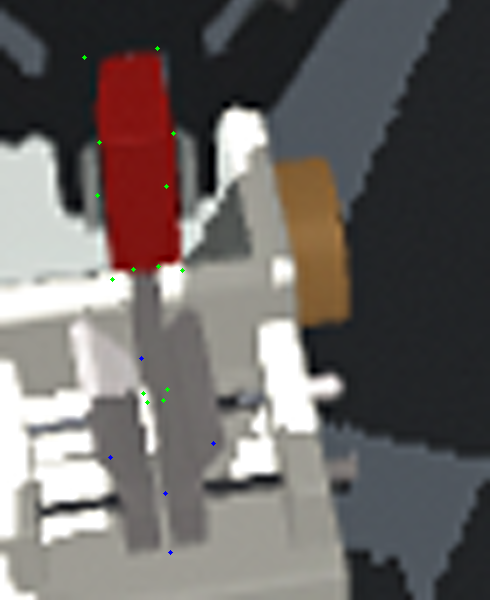

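Feeler tip is over the mouth and blade and slit line up to about 1 mm. I'll descend gently, watching the force.

```bash
python3 -m pendant '[[[-0.002,-0.002,0.025,0,-0.0006,0],[0,0,0.025,0,0,0],[0,0,0.025,0,0,0],[0,0,0,0,0,0]]]'; python3 d.py 0.5394 -0.0785 0.145 0.126
```

```text
time_s: 8.3
eef_pos: [0.5399, -0.0785, 0.1564]
eef_rot: [0.001, -0.063, 0.998, -0.0]
wrist_force: [-0.9, -0.3, -2.0]
opening: 0.252
t 8.3 pos [ 0.5399 -0.0785  0.1564] tilt_z [ 1.6e-03 -1.0e-04 -1.0e+00] F [-0.87 -0.29 -2.04] op 0.252
shift units now [0.0026 0.0005 0.057 ]  after turn [0.0025 0.0005 0.057 ]  turn units [-0.0001  0.0005 -0.0001]
```

```bash
python3 -m pendant '[[[0,0,0.025,0,0,0],[0,0,0.025,0,0,0],[0,0,0,0,0,0]]]'; python3 d.py 0.5394 -0.0785 0.1138 0.126
```

```text
time_s: 8.68
eef_pos: [0.5407, -0.0791, 0.147]
eef_rot: [0.002, -0.063, 0.998, -0.001]
wrist_force: [-0.9, 1.0, -0.6]
opening: 0.245
t 8.675 pos [ 0.5407 -0.0791  0.147 ] tilt_z [ 0.0034 -0.0014 -1.    ] F [-0.86  0.99 -0.55] op 0.245
shift units now [0.0065 0.0043 0.1657]  after turn [0.006  0.004  0.1658]  turn units [-0.0006  0.001  -0.0001]
```

```bash
python3 -m pendant '[[[0.006,0.003,0.02,-0.0006,0.001,0],[0,0,0.02,0,0,0]]]'; python3 d.py 0.5394 -0.0785 0.1138 0.126
```

```text
time_s: 8.93
eef_pos: [0.5403, -0.079, 0.1394]
eef_rot: [0.001, -0.063, 0.998, -0.0]
wrist_force: [-0.5, -0.2, 1.8]
opening: 0.25
t 8.925 pos [ 0.5403 -0.079   0.1394] tilt_z [ 2.3e-03 -7.0e-04 -1.0e+00] F [-0.49 -0.19  1.8 ] op 0.25
shift units now [0.0047 0.0031 0.1281]  after turn [0.0044 0.0029 0.1281]  turn units [-0.0003  0.0007 -0.0001]
```

```bash
python3 -m pendant '[[[0,0,0.02,0,0,0],[0,0,0.02,0,0,0]]]'; python3 d.py 0.5394 -0.0785 0.1138 0.126
```

```text
time_s: 9.18
eef_pos: [0.5414, -0.0794, 0.1325]
eef_rot: [0.002, -0.063, 0.998, -0.001]
wrist_force: [-0.0, 0.1, 2.7]
opening: 0.253
t 9.175 pos [ 0.5414 -0.0794  0.1325] tilt_z [ 0.0047 -0.0017 -1.    ] F [-0.01  0.14  2.72] op 0.253
shift units now [0.01   0.0059 0.0933]  after turn [0.0096 0.0057 0.0934]  turn units [-0.0007  0.0014 -0.    ]
```

```bash
python3 -m pendant '[[[0.01,0.005,0.02,-0.0007,0.0016,0],[0.003,0,0.02,0,0.0004,0]]]'; python3 d.py 0.5394 -0.0785 0.1138 0.126
```

```text
time_s: 9.43
eef_pos: [0.5391, -0.0788, 0.124]
eef_rot: [-0.001, -0.063, 0.998, -0.0]
wrist_force: [0.7, -0.5, 2.7]
opening: 0.252
t 9.425 pos [ 0.5391 -0.0788  0.124 ] tilt_z [-1.1e-03 -6.0e-04 -1.0e+00] F [ 0.75 -0.48  2.69] op 0.252
shift units now [-0.002   0.0014  0.0511]  after turn [-0.0019  0.0014  0.0511]  turn units [-0.0001 -0.0004  0.    ]
```

```bash
python3 -m pendant '[[[0.005,0.002,0.02,-0.0003,0.001,0],[0.003,0.001,0.02,-0.0002,0.0004,0]]]'; python3 d.py 0.5394 -0.0785 0.1138 0.126
```

```text
time_s: 9.68
eef_pos: [0.5373, -0.0786, 0.1154]
eef_rot: [-0.003, -0.063, 0.998, 0.0]
wrist_force: [0.6, -1.3, 3.0]
opening: 0.25
t 9.675 pos [ 0.5373 -0.0786  0.1154] tilt_z [-5.8e-03  1.0e-04 -1.0e+00] F [ 0.63 -1.3   2.98] op 0.25
shift units now [-0.0104 -0.0007  0.0081]  after turn [-0.0103 -0.0007  0.0082]  turn units [ 0.0003 -0.0018  0.0001]
```

```bash
python3 -m pendant '[[[-0.01,0,0,0.0003,-0.0018,0],[0,0,0.008,0,0,0]]]'; python3 d.py 0.5394 -0.0785 0.1138 0.126
```

```text
time_s: 9.93
eef_pos: [0.5383, -0.0783, 0.114]
eef_rot: [-0.001, -0.063, 0.998, 0.0]
wrist_force: [-4.6, 0.5, 22.7]
opening: 0.25
t 9.925 pos [ 0.5383 -0.0783  0.114 ] tilt_z [-3.e-03  2.e-04 -1.e+00] F [-4.58  0.45 22.68] op 0.25
shift units now [-0.0054 -0.0016  0.0012]  after turn [-0.0054 -0.0016  0.0012]  turn units [ 0.0002 -0.0009  0.0001]
```

```bash
python3 -m pendant '[[[0,0,0.01,0,0,0],[0,0,0,0,0,0]]]'; python3 d.py 0.5394 -0.0785 0.1138 0.126
```

```text
time_s: 10.18
eef_pos: [0.5381, -0.0782, 0.1142]
eef_rot: [-0.002, -0.063, 0.998, 0.0]
wrist_force: [-1.1, -1.7, -3.0]
opening: 0.251
t 10.175 pos [ 0.5381 -0.0782  0.1142] tilt_z [-3.8e-03  2.0e-04 -1.0e+00] F [-1.13 -1.74 -3.  ] op 0.251
shift units now [-0.0064 -0.0024  0.0022]  after turn [-0.0063 -0.0024  0.0022]  turn units [ 0.0002 -0.0012  0.0002]
```

The force jumped to 23 N right at the predicted floor height (0.114). I'll level the tool, press once lightly and look.

```bash
python3 -m pendant '[[[-0.004,-0.001,0.005,0.0002,-0.0012,0]]]'; python3 d.py 0.5394 -0.0785 0.1138 0.126;  python3 ov.py pics/b3.png 0 0 1
```

```text
time_s: 10.3
eef_pos: [0.5385, -0.0783, 0.1141]
eef_rot: [-0.001, -0.063, 0.998, 0.0]
wrist_force: [-7.1, 0.5, 16.8]
opening: 0.249
t 10.3 pos [ 0.5385 -0.0783  0.1141] tilt_z [-1.1e-03  1.0e-04 -1.0e+00] F [-7.12  0.48 16.81] op 0.249
shift units now [-0.0042 -0.0017  0.0015]  after turn [-0.0042 -0.0017  0.0015]  turn units [ 0.0001 -0.0003  0.0003]
[-7.12  0.48 16.81] [ 0.5385 -0.0783  0.1141] tip z 0.03030041453701733
```

View pics/b3.png

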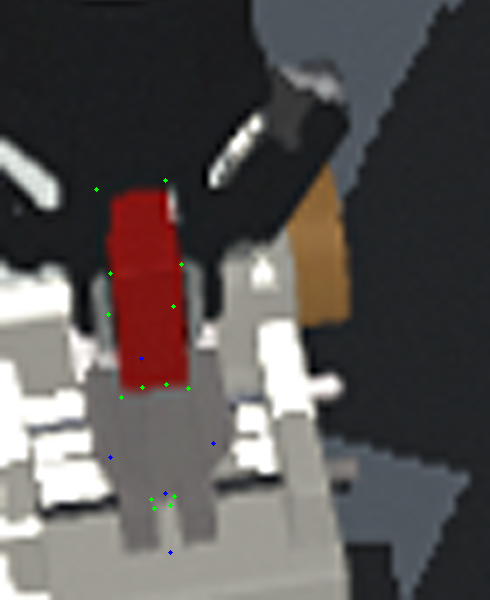

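The blade is seated between symmetrically spread jaws, tip at ~0.030, the predicted floor. I'll unload, then open.

```bash
python3 -m pendant '[[[0,0,0,0,0,0],[0,0,0,0,0,0]]]'; python3 -m pendant '[[[0,0,0,0,0,0],[0,0,0,0,0,0],[0,0,0,0,0,0],[0,0,0,0,0,0],[0,0,0,0,0,0],[0,0,0,0,0,0]]]' 0; python3 d.py 0.5384 -0.0783 0.25 0.126; python3 ov.py pics/b4.png 0 0 1
```

```text
time_s: 10.6
eef_pos: [0.538, -0.0782, 0.1142]
eef_rot: [-0.001, -0.064, 0.998, 0.0]
wrist_force: [-0.7, -1.0, 3.2]
opening: 0.246
time_s: 11.35
eef_pos: [0.538, -0.0776, 0.1128]
eef_rot: [-0.001, -0.063, 0.998, 0.001]
wrist_force: [-0.5, 0.4, 0.7]
opening: 1.001
t 11.35 pos [ 0.538  -0.0776  0.1128] tilt_z [-0.002   0.0017 -1.    ] F [-0.48  0.44  0.69] op 1.001
shift units now [-3.000e-04 -2.600e-03 -6.858e-01]  after turn [-0.0015 -0.0038 -0.6858]  turn units [ 0.0006 -0.0006  0.0001]
[-0.48  0.44  0.69] [ 0.538  -0.0776  0.1128] tip z 0.02904248555067046
```

View pics/b4.png

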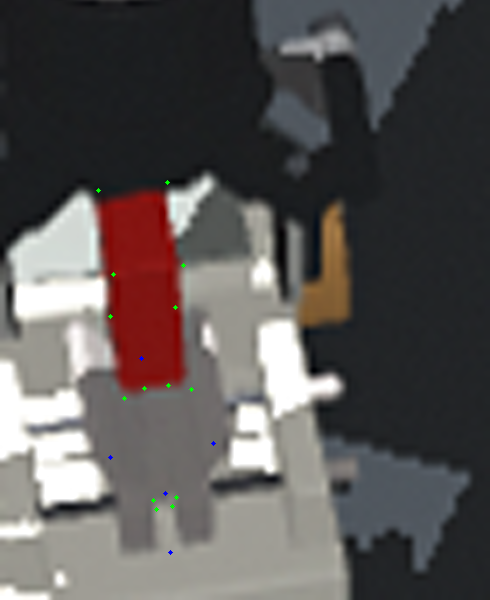

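Released. The handle may lean slightly to -y; I'll retract straight up and measure.

```bash
python3 -m pendant '[[[0,-0.002,-0.05,0,0,0],[0,0,-0.1,0,0,0],[0,0,-0.15,0,0,0],[0,0,-0.2,0,0,0],[0,0,-0.2,0,0,0],[0,0,0,0,0,0]]]'; python3 -m pendant '[[[0,0.2,0,0,0,0],[0,0.2,0,0,0,0],[0,0.25,0,0,0,0],[0,0.25,0,0,0,0],[0,0.25,0,0,0,0],[0,0.2,0,0,0,0],[0,0,0,0,0,0]]]';python3 - <<'E'
from h import *
ims=[]
for n in("top","scene"):
    c=cal(n);x,y=((310,190) if n=="top" else (250,80));cv2.imwrite(f"pics/{n}3.png",c["im"]);ims.append(cv2.resize(c["im"][y:y+120,x:x+80],None,fx=5,fy=5,interpolation=cv2.INTER_CUBIC))
cv2.imwrite("pics/e1.png",np.hstack(ims))
E
```

```text
time_s: 12.15
eef_pos: [0.5386, -0.0784, 0.2608]
eef_rot: [0.0, -0.063, 0.998, 0.0]
wrist_force: [0.1, 0.5, -0.0]
opening: 1.001
time_s: 13.02
eef_pos: [0.5019, 0.1963, 0.2591]
eef_rot: [-0.001, -0.062, 0.998, 0.0]
wrist_force: [0.2, 0.4, -0.4]
opening: 1.001
```

View pics/e1.png

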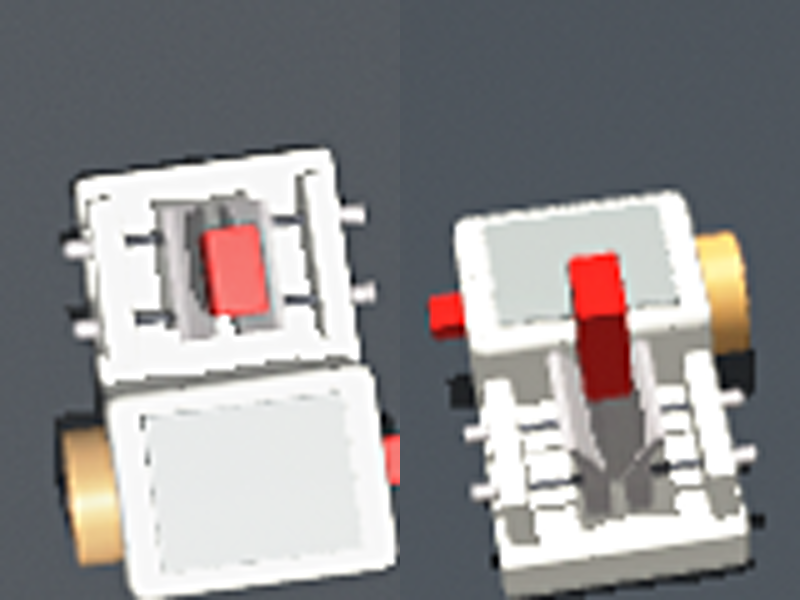

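View pics/scene3.png

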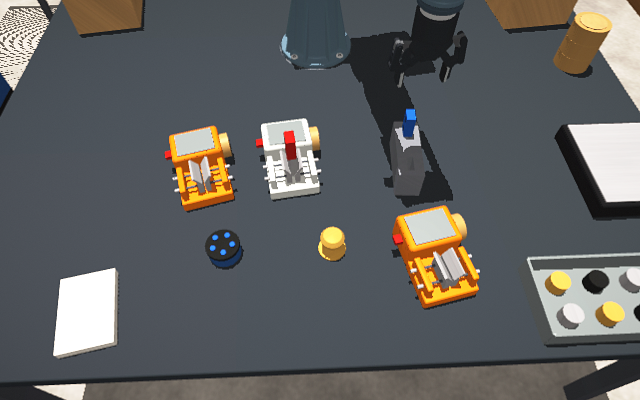

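```bash
python3 - <<'E'
from h import *
T=cal("top");S=cal("scene")
w,d=.018,.011
H=[[w,d,.16],[w,-d,.16],[-w,-d,.16],[-w,d,.16]]
tp=up([(202,232),(257,224),(270,308),(212,317)],(310,190),5)
sp=up([(226,312),(177,317),(168,260),(218,253)],(250,80),5)
B=[[w,d,.1],[w,-d,.1]]
bp=up([(232,392),(186,399)],(250,80),5)
for o in([(T,H,tp)],[(S,H,sp)],[(T,H,tp),(S,H,sp)]):
    p,r=fit(o,[.54,-.08,.1]);print("topface",p,np.abs(r).max())
p,r=fit([(T,H,tp),(S,H,sp)],[.54,-.08,.1],True);print("z free",p)
print("bottom",fit([(S,B,bp)],[.54,-.08,.1])[0])
x,y,k=275,120,12;cv2.imwrite("pics/e2.png",cv2.resize(S["im"][y:y+48,x:x+45],None,fx=k,fy=k,interpolation=cv2.INTER_CUBIC))
E
```

```text
topface [ 0.53668588 -0.07868159  0.14022532] 0.5451392811701794
topface [ 0.53948581 -0.07889734  0.10419716] 0.3813781128537812
topface [ 0.53757962 -0.07880585  0.12466386] 0.9736575712152842
z free [ 0.53669179 -0.07896814  0.124782   -0.0030567 ]
bottom [ 0.53453723 -0.07959665  0.15485067]
```

View pics/e2.png

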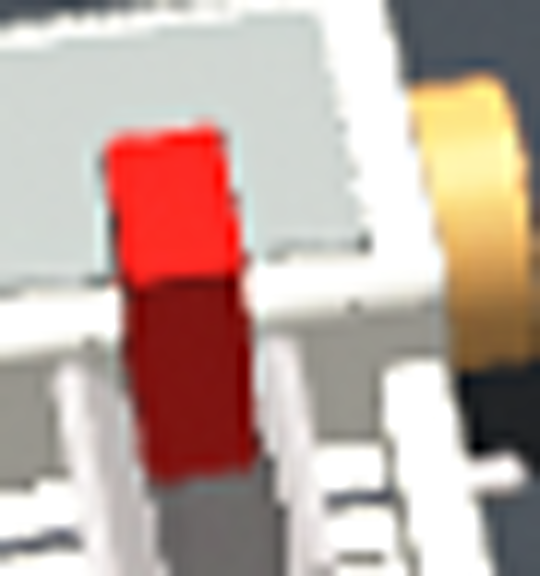

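The handle's top is at (0.538, −0.079) and in line with the gap. Its fitted height shows the same −3 mm bias as it did in the stand, so it is at the fully-home height. It stands upright, and blue is still in the stand. Handing in.

```bash
python3 -c "
from bench import ctrl;print(ctrl.hand_in())"
```

```text
the job is handed in; nothing more can be done
None
```

I took the red feeler out of its stand and slid it down between the white sealer's jaws until its tip reached the floor of the gap. Then I let go and left it standing there. The job was handed in at about 13 s, with the gripper open and well clear.

- **Insertion:** the jaws dragged with roughly 3 N on the way down. At the predicted floor height (tip about 30 mm above the counter), the force jumped to 23 N. A second, lighter press gave 17 N at the same height.
- **Above the stated range:** those two floor contacts went over the 3–15 N given for pushing the blade in. Both were momentary and well under the 120 N wrist limit.
- **After release:** the handle's fitted centre is within about 2 mm of the gap. Its fitted height was 3 mm low, but it read 3 mm low in the stand too, so I took this as camera bias and the feeler as fully home.
- **Upright:** the handle looked about 2 px to one side just after I let go. The later fit showed it upright to about 1°, within measurement noise. The separate yaw fits from the two cameras disagreed by about 2°.
- **Everything else:** the blue feeler is still in the stand, and both orange sealers were untouched.

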